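Set the transport lock of a lab balance

ROBOT

A 6-joint arm with a two-finger parallel gripper is mounted at the origin on the work surface. World frame = base frame: x ahead of the robot, y to its left, z up, the work surface at z = 0. Lengths are in m, angles in rad, forces in N, time in s.
With the tool pointing down it reaches from about 0.35 to 0.85 m from the base axis. Payload 8.1 kg.
Tool frame: the origin (TCP) lies at the centre of the arm's flange, where the gripper is bolted on; the fingertips stand 186 mm ahead of it and the grasp point (between the pads) lies 167 mm ahead of it; z points along the fingers, y is the line along which they close (so a half turn about z gives the same grasp; the last joint's range is limited). The gripper opens to 93 mm and grips with 3 to 60 N. Pads are 15 mm wide; open, the fingers measure 128 mm over their backs; the gripper's body (75 mm by 188 mm) begins 65 mm behind the grasp point.
Start: joints at [1.017, 0.13, 1.488, -0, 1.523, -0.085], TCP at [0.271, 0.535, 0.405] pointing down, gripper open.
Joint ranges: [-2.96, 2.96], [-0.89, 2.26], [0.02, 2.5], [-1.34, 4.48], [0, 2.73], [-2.66, 2.66]. Speed limits (rad/s): [2.39, 2.39, 2.79, 3.14, 3.14, 3.14].

INTERFACE

Orientations are given as a rotation vector (axis times angle).
In Python, from plant import robot gives the robot as it stands.
- The arm moves only by the tool apply_moves, never from a script. Its argument "series" is a list of rows, each a list of 2 entries, a list of its own where there are three numbers: the shift along the tool's x, y, z in mm, then the turn, a rotation vector about the tool's x, y, z in rad. A call has 1 to 12 rows; each row shifts and turns the commanded pose from where the row before left it, along the tool's axes as they then stand; what a row does not reach is not made up. A row lasts 1/12 s, in which the tool goes at most 41.7 mm and 7.16 degrees, less where a joint would pass 70% of its speed; a pose out of reach is approached as far as the arm can. A call is refused whole if a number of a shift passes 41.7 or a number of a turn 0.125, either way. A call with a gripper value outside its range is refused whole. "claw" is the opening, from 0 (shut) to 1 (fully open), set as the call begins (left out, the last holds). The fingers move at their own pace and stop on an object; "newtons" is the grip in N (left out, the last holds). Time passes only in rows, so rows that do not move let the fingers close. It gives the time, the measured TCP pose, the force, the opening and the grip force at its end, in the units of the state.
- robot.read_state(): the state, without advancing time (a new reading comes with each control period).
- robot.read_camera(name): name is "side" or "top" or "wrist"; returns (picture, depth): 480x640x3 uint8, blue, green, red; 480x640 float32, m along the optical axis (not along the pixel's ray), 0 where there is no reading.
- robot.calibration(name): a dict with "fx", "fy", "cx", "cy" (pixels), "extrinsics" (4x4, takes a point from world to camera coordinates). Camera axes: x right, y down, z forward; pixel columns grow to the right and rows downward; lengths in m; the calibration is good to about 2 mm. A picture is of the moment at which its call begins: read the wrist's pose just before it. calibration takes no time and is no camera call; for the wrist camera it gives the pose at the moment of the call.
- robot.close_job(): hands the job in; it is judged then, once.
The state is a dict: "t": time; "q": joint angles; "dq": joint speeds; "joint_torque": joint torques, N m; "tool_pos": TCP position; "orientation": TCP orientation; "force": force on the tool from outside, world axes, zero at the start; "wrist_torque": the same for the moment, N m; "opening": finger opening in m; "gripper_force": force on a finger pad.
Only numpy, scipy, OpenCV 4.12 (cv2) and the standard library are available. Lean on these libraries where they do the work, as an engineer would, in place of code of your own. Each camera call takes 0.05 s, during which the arm holds its last target. There are 200 camera calls.

TASK

The balance is about to be carried to another room, so set its transport lock: with the fingertips, push the upright knob along the long leg of the L-shaped slot to the corner, then round the corner and on to the closed end of the short leg, fully home. Only push the knob: do not pull it up or lift it. Leave the cup, jar, brass weight and spoon where they are.

Things in the scene. Friction and masses are not known exactly. Their poses are not given: they have to be found in the camera images.
- balance: Cream bench balance, fixed; 210 mm in x, 400 in y (-295 to +105), 60 high. Origin on the bench plane below the middle of the lock slot's long leg, z up. Its flat top round the origin (x -75..75, y -45..90 mm) is an aluminium lock plate with an L-slot. On the -y part: a round steel pan, 140 mm wide, centre (20,-175), top 72 mm high; at the -y edge an open lid stands up to 190 mm above the bench.
- slot_start (a point): Centre-line point at the blind end of the long leg, on the lock plate's top face, 60 mm above the bench; axes as the balance's. The through slot is 17 mm wide, the plate 5 mm thick; the slot goes on 8.5 mm past slot_start, slot_corner and slot_end. Nothing but the knob stands on the plate.
- slot_corner (a point): Centre-line point at the corner of the slot, on the plate's top face; axes as the balance's. 70 mm from slot_start along the balance's +x.
- slot_end (a point): Centre-line point at the closed end of the short leg (the locked place), on the plate's top face; axes as the balance's. 45 mm from the corner along the balance's +y.
- lock_pin: Follower, 0.14-0.28 kg: round grey knob, 26 mm wide, 3 to 33 mm above the plate, on a 14 mm pin through the slot, with a 40 mm flange below (6 mm vertical play). Origin: flange underside centre, below the knob's middle, 16 mm under the plate's top; z up the pin. Starts in the long leg 0-30 mm from slot_start. No spring, greased: slides at under 2 N, stays where left, may lean up to 9 degrees when pushed.
- cup: Small clear plastic cup, 72 mm across, 45 mm high, standing on the bench on the balance's +y side; origin at the centre of its underside. Bystander.
- jar: Amber glass jar with a white cap, 56 mm across, 85 mm high, standing on the bench on the balance's +y side; origin at the centre of its underside. Bystander.
- weight: Knobbed brass calibration weight, 28 mm across, 41 mm high, standing on the bench on the balance's +x side; origin at the centre of its underside. Bystander.
- spatula: Spoon with a steel bowl and wooden handle, 150 mm long, lying on the bench on the balance's +x side; origin near its middle, x along it towards the bowl. Bystander.

How it is judged:
By the outcome, as a careful person would: the job done as asked, in the order asked, and still so for the second after the job is handed in, with the robot touching nothing.
It also fails if it takes over 48 s, if anything falls off the work surface, if the arm or the gripper's body presses on something with over 40 N, if the wrist force passes 120 N, or if a joint passes its speed limit or range.

## Working session

There is one attempt and no reset: what is moved stays moved. The work goes in short steps, Python scripts to look and compute and a tool call to move; the robot and the scene stay as the last step left them, time stands still between calls to the robot, and variables do not carry over. Pictures are saved under pics/ and viewed, at most 10 in all, crops included, and the job is handed in when it is done.

Besides the shell and the picture viewer there is one more tool, called after "Emit:" as name(argument=value, ...), one argument or row to a line, values as JSON. apply_moves: Moves the arm, as the interface text tells. Its arguments: {"type":"object","properties":{"series":{"type":"array"},"claw":{"type":"number"},"newtons":{"type":"number"}},"required":["series"]}

```bash
mkdir -p pics
cat > h.py <<'E'
import numpy as np,cv2
from plant import robot
def world(name,dep,us,vs,c=None):
    c=c or robot.calibration(name);E=np.array(c["extrinsics"])
    us=np.asarray(us,float);vs=np.asarray(vs,float);z=dep
    P=np.stack([(us-c["cx"])/c["fx"]*z,(vs-c["cy"])/c["fy"]*z,z],-1)
    return (P-E[:3,3])@E[:3,:3]
E
python3 - <<'E'
from h import *
for n in("top","side"):
    p,d=robot.read_camera(n);cv2.imwrite(f"pics/{n}0.png",p);np.save(n+"0.npy",d)
s=robot.read_state();print(s["t"],s["tool_pos"],s["orientation"],s["opening"])
E
```

```text
0.1 [0.2709498  0.53509634 0.40378938] [-7.29560582e-01 -3.05519449e+00  2.51089007e-03] 0.09282189645715666
```

View pics/top0.png

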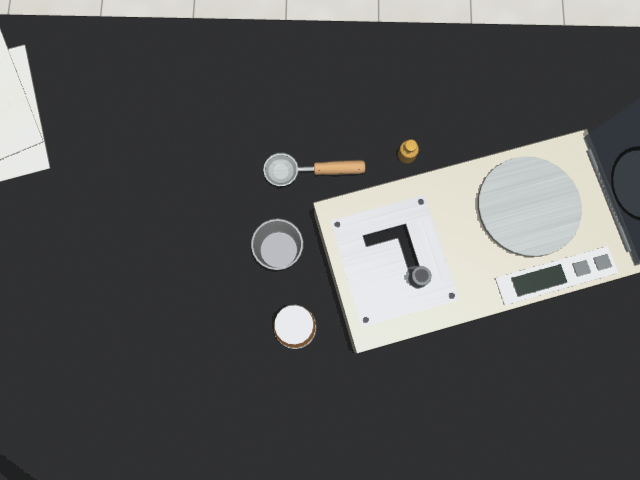

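View pics/side0.png

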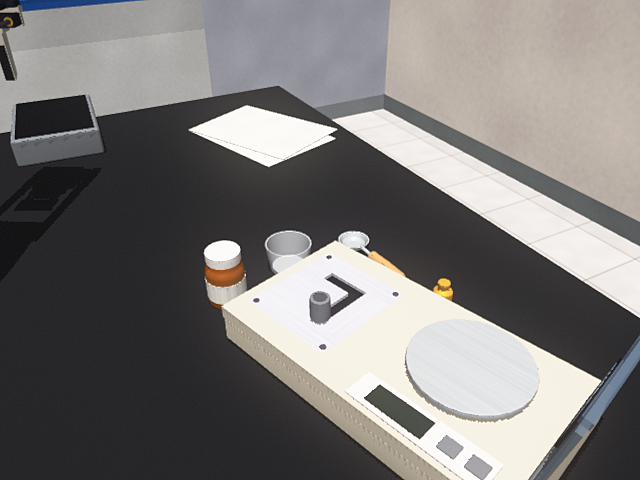

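The top view shows the knob top at about (421,275) near the start of the long leg. The corner is at about (408,228) and the closed end at about (366,240). The plate screws are at (337,224), (421,202), (366,320) and (452,296). In the side view the knob is upright, with the jar and cup beyond the +y edge.

```bash
cat > m.py <<'E'
from h import *
p=cv2.imread("pics/top0.png");d=np.load("top0.npy");c=robot.calibration("top");E=np.array(c["extrinsics"])
def plane(u,v,z):
    R=E[:3,:3];o=-R.T@E[:3,3];r=R.T@np.array([(u-c["cx"])/c["fx"],(v-c["cy"])/c["fy"],1]);return o+r*(z-o[2])/r[2]
print("cam",-E[:3,:3].T@E[:3,3],c["fx"])
g=cv2.cvtColor(p,cv2.COLOR_BGR2GRAY)
sc=[]
for u,v in((337,224),(421,202),(366,320),(452,296)):
    w=g[v-6:v+7,u-6:u+7].astype(float);m=np.clip(150-w,0,None);yy,xx=np.mgrid[-6:7,-6:7]
    sc.append(plane(u+(m*xx).sum()/m.sum(),v+(m*yy).sum()/m.sum(),.06))
sc=np.array(sc);print(sc.round(4))
ctr=sc.mean(0);ex=(sc[0]+sc[1]-sc[2]-sc[3]);ex/=np.linalg.norm(ex)
ey=np.array([-ex[1],ex[0],0]);org=ctr-.0225*ey
print("ex",ex,"yaw",np.arctan2(ex[1],ex[0]),"org",org)
print("screws local",[( (s-org)@ex, (s-org)@ey) for s in sc])
B=lambda P:np.c_[(P-org)@ex,(P-org)@ey,P[:,2]]*1000
# all depth points
vv,uu=np.mgrid[0:480,0:640];P=world("top",d.ravel(),uu.ravel(),vv.ravel(),c);L=B(P)
box=(abs(L[:,0])<60)&(L[:,1]>-40)&(L[:,1]<80)
print("plate z",np.median(L[box][:,2]))
k=box&(L[:,2]>85)&(L[:,2]<110);print("knob",k.sum(),L[k].mean(0),L[k].min(0),L[k].max(0))
h=box&(L[:,2]<55);H=L[h];print("slot",h.sum(),H.min(0),H.max(0))
dk=[B(plane(u,v,.06)[None])[0] for v,u in zip(*np.where((g<45)&(uu>355)&(uu<425)&(vv>220)&(vv<272)))];dk=np.array(dk);print("dark",dk.min(0),dk.max(0))
for n,l in(("start",(-.035,0)),("corner",(.035,0)),("end",(.035,.045))):print(n,org+ex*l[0]+ey*l[1])
for n,(u,v) in dict(cup=(277,245),jar=(294,326),wt=(409,150)).items():print(n,plane(u,v,.05))
from scipy.spatial.transform import Rotation as Rn
print(Rn.from_rotvec(robot.read_state()["orientation"]).as_matrix().round(3))
E
python3 m.py
```

```text
cam [0.4424059  0.04712739 0.83028571] 583.810222248778
[[ 0.6332  0.0194  0.06  ]
 [ 0.6676 -0.0945  0.06  ]
 [ 0.5051 -0.0195  0.06  ]
 [ 0.5393 -0.1332  0.06  ]]
ex [0.9571636  0.28954764 0.        ] yaw 0.29375420332254937 org [ 0.59282896 -0.07847745  0.06      ]
screws local [(np.float64(0.06698658003409344), np.float64(0.08194837139283317)), (np.float64(0.06692924393057144), np.float64(-0.0369483713928332)), (np.float64(-0.06683998515428842), np.float64(0.0818688249147615)), (np.float64(-0.06707583881037638), np.float64(-0.03686882491476151))]
plate z 59.46870697338959
knob 328 [-34.61507604   1.4781269   92.34615667] [-46.94748887 -11.93732031  85.79171804] [-21.58700429  13.5413227   96.10456616]
slot 930 [-41.97273046 -10.65694361  39.5323433 ] [45.47899865 51.54659286 54.91818545]
dark [-16.26720374  -6.57394216  60.        ] [41.87829456 51.7559095  60.        ]
start [ 0.55932823 -0.08861162  0.06      ]
corner [ 0.62632968 -0.06834328  0.06      ]
end [ 0.61330004 -0.02527092  0.06      ]
cup [0.60435066 0.10053847 0.05      ]
jar [0.4951117  0.07429291 0.05      ]
wt [ 0.7453903  -0.08145702  0.05      ]
[[-0.892  0.452 -0.001]
 [ 0.452  0.892 -0.001]
 [ 0.    -0.002 -1.   ]]
```

```bash
cat > plan.py <<'E'
from h import *
from scipy.spatial.transform import Rotation as R
s=robot.read_state();p=np.array(s["tool_pos"]);r=R.from_rotvec(s["orientation"])
ex=np.array([.95716,.28955,0]);ey=np.array([-.28955,.95716,0]);org=np.array([.5928,-.0785,0])
def go(lx,ly,tipz,n):
    T=org+ex*lx+ey*ly;T[2]=tipz+.186
    Rt=R.from_matrix(np.c_[ex,-ey,[0,0,-1]]);w=(r.inv()*Rt).as_rotvec();print("w",w)
    k=r
    for i in range(n):
        print([list((k.inv().apply((T-p)/n)*1000).__iter__().__class__ and (k.inv().apply((T-p)/n)*1000).round(1).tolist()),(w/n).round(4).tolist()] if 0 else [(k.inv().apply((T-p)/n)*1000).round(1).tolist(),(w/n).round(4).tolist()])
        k=k*R.from_rotvec(w/n)
def local():
    d=p-org;print("t",s["t"],"loc",(d@ex*1000).round(1),(d@ey*1000).round(1),"tipz",(p[2]*1000-186).round(1),"F",np.dot(s["force"],ex).round(1),np.dot(s["force"],ey).round(1),"op",s["opening"])
E
sed -i 's/^        print(\[list.*$/        print([(k.inv().apply((T-p)\/n)*1000).round(1).tolist(),(w\/n).round(4).tolist()])/' plan.py
python3 -c "
from plan import *
local();go(-.070,0,.130,20)"
```

```text
t 0.1 loc -130.4 680.5 tipz 217.8 F -0.1 -0.3 op 0.09282189645715666
w [-9.30640367e-04  1.93346775e-03  2.37902712e+00]
[[-25.7, -22.5, 4.4], [-0.0, 0.0001, 0.119]]
[[-28.2, -19.3, 4.4], [-0.0, 0.0001, 0.119]]
[[-30.3, -15.8, 4.4], [-0.0, 0.0001, 0.119]]
[[-31.9, -12.1, 4.4], [-0.0, 0.0001, 0.119]]
[[-33.1, -8.2, 4.4], [-0.0, 0.0001, 0.119]]
[[-33.9, -4.3, 4.4], [-0.0, 0.0001, 0.119]]
[[-34.2, -0.2, 4.4], [-0.0, 0.0001, 0.119]]
[[-33.9, 3.9, 4.4], [-0.0, 0.0001, 0.119]]
[[-33.2, 7.9, 4.4], [-0.0, 0.0001, 0.119]]
[[-32.1, 11.7, 4.4], [-0.0, 0.0001, 0.119]]
[[-30.5, 15.5, 4.4], [-0.0, 0.0001, 0.119]]
[[-28.4, 19.0, 4.4], [-0.0, 0.0001, 0.119]]
[[-26.0, 22.2, 4.4], [-0.0, 0.0001, 0.119]]
[[-23.1, 25.1, 4.4], [-0.0, 0.0001, 0.119]]
[[-20.0, 27.7, 4.4], [-0.0, 0.0001, 0.119]]
[[-16.6, 29.9, 4.4], [-0.0, 0.0001, 0.119]]
[[-12.9, 31.6, 4.4], [-0.0, 0.0001, 0.119]]
[[-9.1, 32.9, 4.4], [-0.0, 0.0001, 0.119]]
[[-5.1, 33.8, 4.4], [-0.0, 0.0001, 0.119]]
[[-1.0, 34.1, 4.4], [-0.0, 0.0001, 0.119]]
```

Emit:
apply_moves(
  series=[
    [[-26,-22,4],[0,0,0.119]],
    [[-28,-19,4],[0,0,0.119]],
    [[-30,-16,4],[0,0,0.119]],
    [[-32,-12,4],[0,0,0.119]],
    [[-33,-8,4],[0,0,0.119]],
    [[-34,-4,4],[0,0,0.119]],
    [[-34,0,4],[0,0,0.119]],
    [[-34,4,4],[0,0,0.119]],
    [[-33,8,4],[0,0,0.119]],
    [[-32,12,4],[0,0,0.119]],
  ],
  claw=0,
  newtons=20,
)

```text
t: 0.93
tool_pos: [0.3999, 0.2183, 0.3643]
orientation: [-2.323, -2.115, 0.0]
force: [1.0, 0.1, -0.0]
opening: 0.0309
gripper_force: 0.0
```

Emit:
apply_moves(
  series=[
    [[-30,16,4],[0,0,0.119]],
    [[-28,19,4],[0,0,0.119]],
    [[-26,22,4],[0,0,0.119]],
    [[-23,25,4],[0,0,0.119]],
    [[-20,28,4],[0,0,0.119]],
    [[-17,30,4],[0,0,0.119]],
    [[-13,32,4],[0,0,0.119]],
    [[-9,33,4],[0,0,0.119]],
    [[-5,34,4],[0,0,0.119]],
    [[-1,34,4],[0,0,0.119]],
    [[0,0,0],[0,0,0]],
    [[0,0,0],[0,0,0]],
  ],
)

```text
t: 1.93
tool_pos: [0.5279, -0.0986, 0.3237]
orientation: [-3.108, -0.454, 0.003]
force: [0.5, 1.6, -0.1]
opening: 0.0006
gripper_force: 0.0
```

```bash
python3 -c "
from plan import *
local();go(-.070,0,.066,3)
for n in ('side','wrist'):
    q,_=robot.read_camera(n);cv2.imwrite('pics/'+n+'1.png',q)
a=cv2.imread('pics/side1.png')[150:450,150:550];b=cv2.resize(cv2.imread('pics/wrist1.png'),(400,300))
cv2.imwrite('pics/c1.png',np.hstack([a,b]))"
```

```text
t 1.9333 loc -68.0 -0.5 tipz 137.7 F 1.0 1.4 op 0.0006057238002754282
w [-0.00106665  0.00161275 -0.00378765]
[[-0.6, -0.1, 23.9], [-0.0004, 0.0005, -0.0013]]
[[-0.7, -0.1, 23.9], [-0.0004, 0.0005, -0.0013]]
[[-0.7, -0.1, 23.9], [-0.0004, 0.0005, -0.0013]]
```

View pics/c1.png

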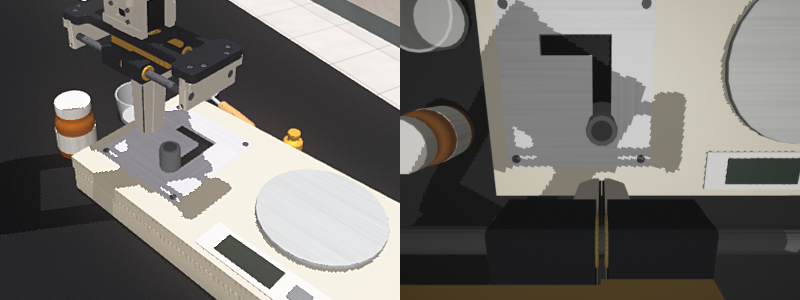

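The closed fingers hang over the plate, clear of the knob on its -x side. In the wrist half of the picture the fingers (602,190) line up with the knob (602,130), so I'll descend.

Emit:
apply_moves(
  series=[
    [[-1,0,20],[0,0,0]],
    [[-1,0,20],[0,0,0]],
    [[0,0,20],[0,0,0]],
    [[0,0,7],[0,0,0]],
    [[0,0,4],[0,0,0]],
    [[0,0,0],[0,0,0]],
    [[0,0,0],[0,0,0]],
  ],
)

```text
t: 2.62
tool_pos: [0.5264, -0.0972, 0.2548]
orientation: [3.107, 0.46, 0.002]
force: [-0.7, 0.2, -0.3]
opening: 0.0005
gripper_force: 0.0
```

```bash
python3 -c "
from plan import *
local()"
```

```text
t 2.6167 loc -68.9 1.3 tipz 68.8 F -0.6 0.4 op 0.000458842150725903
```

Emit:
apply_moves(
  series=[
    [[5,1,2],[0,0,0]],
    [[5,0,0],[0,0,0]],
    [[5,0,0],[0,0,0]],
    [[5,0,0],[0,0,0]],
    [[5,0,0],[0,0,0]],
    [[5,0,0],[0,0,0]],
    [[5,0,0],[0,0,0]],
    [[5,0,0],[0,0,0]],
    [[5,0,0],[0,0,0]],
    [[5,0,0],[0,0,0]],
    [[5,0,0],[0,0,0]],
    [[5,0,0],[0,0,0]],
  ],
)

```text
t: 3.62
tool_pos: [0.5842, -0.0811, 0.2517]
orientation: [-3.108, -0.458, 0.0]
force: [-0.9, -0.1, 0.3]
opening: 0.0005
gripper_force: 0.3
```

```bash
cat > knob.py <<'E'
from plan import *
import sys
def knob(save=None):
    c=robot.calibration("top");q,d=robot.read_camera("top")
    vv,uu=np.mgrid[0:480,0:640];P=world("top",d.ravel(),uu.ravel(),vv.ravel(),c)-org
    return q,np.c_[P@ex,P@ey,P[:,2]]*1000
E
python3 -c "
from knob import *
local()
w,_=robot.read_camera('wrist');q,_=robot.read_camera('side')
cv2.imwrite('pics/c2.png',np.hstack([q[150:450,150:550],cv2.resize(w,(400,300))]))"
```

```text
t 3.6167 loc -8.9 -0.0 tipz 65.7 F -0.9 0.2 op 0.0005065179908604067
```

View pics/c2.png

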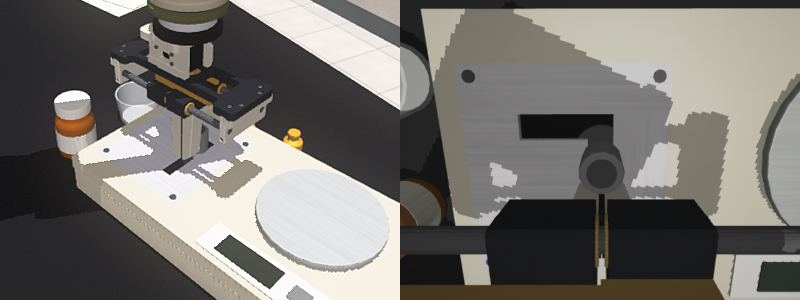

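The knob rides ahead of the fingertips, at (602,170) in the wrist half, and most of the long leg is behind it. I'll continue to the corner.

Emit:
apply_moves(
  series=[
    [[4,0,0],[0,0,0]],
    [[4,0,0],[0,0,0]],
    [[4,0,0],[0,0,0]],
    [[4,0,0],[0,0,0]],
    [[3,0,0],[0,0,0]],
    [[2,0,0],[0,0,0]],
    [[2,0,0],[0,0,0]],
    [[0,0,0],[0,0,0]],
  ],
)

```text
t: 4.38
tool_pos: [0.6058, -0.0746, 0.2517]
orientation: [3.108, 0.458, -0.002]
force: [-2.1, -1.3, 1.5]
opening: 0.0005
gripper_force: 1.1
```

```bash
python3 -c "
from knob import *
local()"
```

```text
t 4.3833 loc 13.5 -0.1 tipz 65.7 F -2.4 -0.6 op 0.0004644301877437274
```

Emit:
apply_moves(
  series=[
    [[1,0,0],[0,0,0]],
    [[1,0,0],[0,0,0]],
    [[0,0,0],[0,0,0]],
    [[0,0,0],[0,0,0]],
  ],
)

```text
t: 4.72
tool_pos: [0.6067, -0.0745, 0.2517]
orientation: [3.108, 0.458, -0.006]
force: [-10.5, -2.9, 7.7]
opening: 0.0005
gripper_force: 5.4
```

```bash
python3 -c "
from knob import *
local()"
```

```text
t 4.7167 loc 14.5 -0.2 tipz 65.7 F -10.9 0.3 op 0.000450544085455789
```

The force has risen to about 11 N, so the knob is against the corner stop. I'll back off, rise and go round to its -y side.

Emit:
apply_moves(
  series=[
    [[-5,0,0],[0,0,0]],
    [[-10,0,0],[0,0,0]],
    [[0,0,-20],[0,0,0]],
    [[0,0,-20],[0,0,0]],
    [[0,0,-10],[0,0,0]],
    [[0,15,0],[0,0,0]],
    [[10,15,0],[0,0,0]],
    [[10,14,0],[0,0,0]],
    [[15,0,0],[0,0,0]],
    [[0,0,0],[0,0,0]],
    [[0,0,0],[0,0,0]],
  ],
)

```text
t: 5.63
tool_pos: [0.6396, -0.1109, 0.3005]
orientation: [-3.108, -0.458, 0.002]
force: [-0.2, -0.2, -0.1]
opening: 0.0003
gripper_force: 0.0
```

```bash
python3 -c "
from knob import *
local()
w,_=robot.read_camera('wrist');q,_=robot.read_camera('side')
cv2.imwrite('pics/c3.png',np.hstack([q[150:450,150:550],cv2.resize(w,(400,300))]))"
```

```text
t 5.6333 loc 35.5 -44.6 tipz 114.5 F -0.2 -0.1 op 0.0002809519201742076
```

View pics/c3.png

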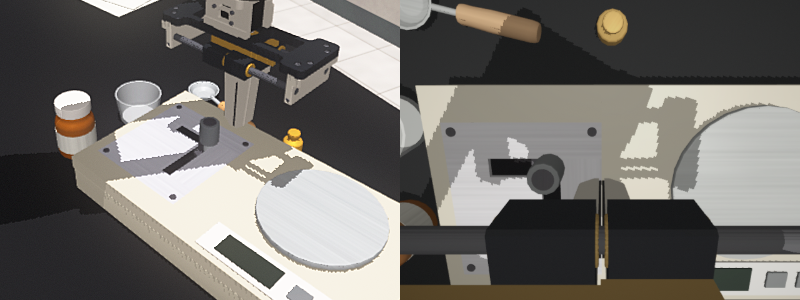

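The knob stands at the corner, at (543,178) in the wrist half, and the fingers are on its -y side. I'll descend and push along +y, which is tool -y.

Emit:
apply_moves(
  series=[
    [[0,0,20],[0,0,0]],
    [[0,0,18],[0,0,0]],
    [[0,0,6],[0,0,0]],
    [[0,0,4],[0,0,0]],
    [[0,0,0],[0,0,0]],
    [[0,-5,0],[0,0,0]],
    [[0,-5,0],[0,0,0]],
    [[0,-5,0],[0,0,0]],
    [[0,-5,0],[0,0,0]],
    [[0,-5,0],[0,0,0]],
    [[0,-5,0],[0,0,0]],
    [[0,0,0],[0,0,0]],
  ],
)

```text
t: 6.73
tool_pos: [0.6307, -0.0805, 0.2539]
orientation: [-3.107, -0.46, -0.0]
force: [-0.8, -0.3, -0.5]
opening: 0.0004
gripper_force: 0.0
```

```bash
python3 -c "
from knob import *
local()"
```

```text
t 6.7333 loc 35.7 -12.9 tipz 67.9 F -0.9 -0.0 op 0.0003625993553933426
```

Emit:
apply_moves(
  series=[
    [[0,-5,1],[0,0,0]],
    [[0,-5,0],[0,0,0]],
    [[0,-5,0],[0,0,0]],
    [[0,-4,0],[0,0,0]],
    [[0,-3,0],[0,0,0]],
    [[0,-2,0],[0,0,0]],
    [[0,0,0],[0,0,0]],
  ],
)

```text
t: 7.32
tool_pos: [0.6239, -0.0582, 0.2527]
orientation: [-3.108, -0.459, 0.0]
force: [-0.5, 1.1, -0.9]
opening: 0.0007
gripper_force: 0.0
```

```bash
python3 -c "
from knob import *
local()
w,_=robot.read_camera('wrist');q,_=robot.read_camera('side')
cv2.imwrite('pics/c4.png',np.hstack([q[150:450,150:550],cv2.resize(w,(400,300))]))"
```

```text
t 7.3167 loc 35.6 10.4 tipz 66.7 F -0.2 1.2 op 0.0007106747327584968
```

View pics/c4.png

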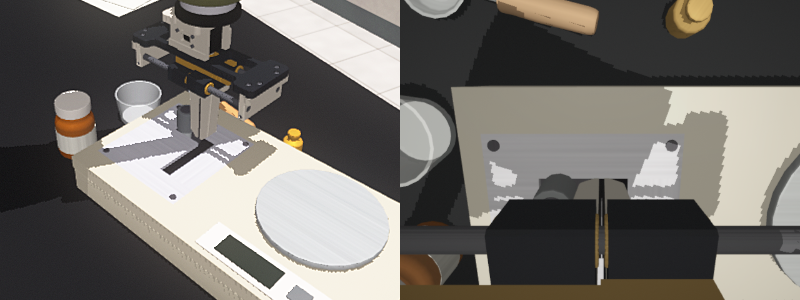

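The knob is in the short leg, left of the fingers at (556,190). I'll push on gently until it meets the stop.

Emit:
apply_moves(
  series=[
    [[0,-2,0],[0,0,0]],
    [[0,-2,0],[0,0,0]],
    [[0,0,0],[0,0,0]],
    [[0,0,0],[0,0,0]],
  ],
)

```text
t: 7.75
tool_pos: [0.6228, -0.0548, 0.2528]
orientation: [3.108, 0.458, 0.0]
force: [-0.6, -0.7, -0.7]
opening: 0.0006
gripper_force: 0.0
```

Emit:
apply_moves(
  series=[
    [[0,-1,0],[0,0,0]],
    [[0,-1,0],[0,0,0]],
    [[0,0,0],[0,0,0]],
    [[0,0,0],[0,0,0]],
  ],
)

```text
t: 8.08
tool_pos: [0.6222, -0.0529, 0.2527]
orientation: [-3.108, -0.458, 0.0]
force: [0.0, 0.1, -0.4]
opening: 0.0004
gripper_force: 0.0
```

```bash
python3 -c "
from knob import *
local()"
```

```text
t 8.0833 loc 35.6 16.0 tipz 66.7 F 0.1 0.1 op 0.0003930135237576365
```

Emit:
apply_moves(
  series=[
    [[0,-1,0],[0,0,0]],
    [[0,-1,0],[0,0,0]],
    [[0,-1,0],[0,0,0]],
    [[0,0,0],[0,0,0]],
    [[0,0,0],[0,0,0]],
  ],
)

```text
t: 8.5
tool_pos: [0.6214, -0.0501, 0.2528]
orientation: [3.108, 0.458, 0.0]
force: [-0.1, -0.7, 0.9]
opening: 0.0004
gripper_force: 0.6
```

Emit:
apply_moves(
  series=[
    [[0,-1,0],[0,0,0]],
    [[0,-1,0],[0,0,0]],
    [[0,0,0],[0,0,0]],
    [[0,0,0],[0,0,0]],
  ],
)

```text
t: 8.83
tool_pos: [0.6212, -0.0486, 0.2535]
orientation: [3.107, 0.458, 0.002]
force: [1.3, -4.5, 4.3]
opening: 0.0004
gripper_force: 2.8
```

Emit:
apply_moves(
  series=[
    [[0,-1,0],[0,0,0]],
    [[0,-1,0],[0,0,0]],
    [[0,0,0],[0,0,0]],
    [[0,0,0],[0,0,0]],
  ],
)

```text
t: 9.17
tool_pos: [0.621, -0.0473, 0.2543]
orientation: [3.106, 0.457, 0.004]
force: [2.0, -8.7, 6.4]
opening: 0.0004
gripper_force: 4.4
```

```bash
python3 -c "
from knob import *
local()"
```

```text
t 9.1667 loc 36.0 21.7 tipz 68.3 F -0.6 -8.9 op 0.00044300359125868115
```

That gives 9 N against the closed end. I'll back off, rise clear and check.

Emit:
apply_moves(
  series=[
    [[0,4,0],[0,0,0]],
    [[0,12,0],[0,0,0]],
    [[0,0,-25],[0,0,0]],
    [[0,0,-35],[0,0,0]],
    [[-35,0,-20],[0,0,0]],
    [[-40,0,0],[0,0,0]],
    [[-40,0,0],[0,0,0]],
    [[-40,0,0],[0,0,0]],
    [[-40,0,0],[0,0,0]],
    [[0,0,0],[0,0,0]],
    [[0,0,0],[0,0,0]],
  ],
)

```text
t: 10.08
tool_pos: [0.4364, -0.1183, 0.332]
orientation: [-3.107, -0.455, 0.001]
force: [0.8, -0.5, -0.1]
opening: 0.0003
gripper_force: 0.0
```

```bash
python3 -c "
from knob import *
local()
q,L=knob()
k=(abs(L[:,0]-35)<30)&(abs(L[:,1]-45)<30)&(L[:,2]>89)&(L[:,2]<110);print('knob top',k.sum(),L[k].mean(0),L[k].min(0),L[k].max(0))
w,_=robot.read_camera('side')
cv2.imwrite('pics/c5.png',np.hstack([w[150:450,150:550],q[120:420,220:620]]))"
```

```text
t 10.0833 loc -161.2 7.2 tipz 146.0 F 0.6 -0.7 op 0.0002562708282917135
knob top 297 [35.41569124 47.28160527 92.7610381 ] [22.8677763  34.42773241 89.01355382] [48.55233599 59.57346761 96.44990637]
```

View pics/c5.png

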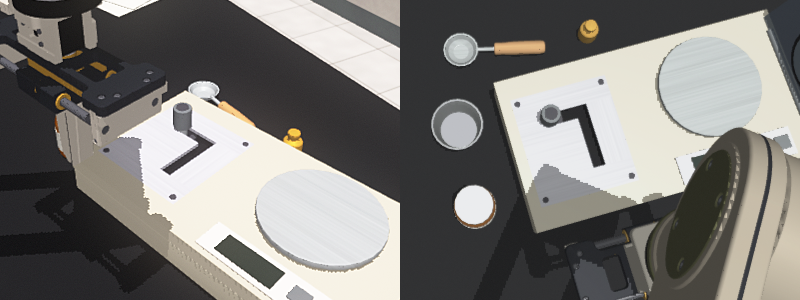

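The knob stands upright at the closed end of the short leg, at (550,115) in the right half. It measures (35.4, 47.3) mm against the slot end at (35, 45), plus pin play. The bystanders have not moved and the gripper is clear.

```bash
python3 -c "
from plant import robot
print(robot.close_job())"
```

```text
the job is handed in; nothing more can be done
None
```

The transport lock is set: I pushed the knob along the long leg to the corner, then along the short leg until it stopped firmly at the closed end, left the cup, jar, weight and spoon untouched, and handed the job in at about 10 s.

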